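# Clamp a brake wheel cylinder with the inner knob of a coaxial pair

## Robot

A 7-joint arm with a two-finger parallel gripper is mounted at the origin on the work surface. World frame = base frame: x ahead of the robot, y to its left, z up, the work surface at z = 0. Lengths are in m, angles in rad, forces in N, time in s.
With the tool pointing down it reaches from about 0.425 to 0.875 m from the base axis. Payload 4.7 kg.
Tool frame: the origin (TCP) lies at the very end of the fingers, on their centre line; the grasp point (between the pads) lies 19 mm behind it; z points along the fingers, y is the line along which they close (so a half turn about z gives the same grasp; the last joint's range is limited). The gripper opens to 87 mm and grips with 3 to 60 N. Pads are 19 mm wide; open, the fingers measure 117 mm over their backs; the gripper's body (75 mm by 190 mm) begins 51 mm behind the grasp point.
Start: joints at [1.261, 0.321, -0.07, 1.45, 0.023, 1.371, -0.057], TCP at [0.207, -0.616, 0.223] pointing down, gripper open.
Joint ranges: [-2.86, 2.86], [-0.3, 2.09], [-1.38, 1.24], [0.06, 2.45], [-1.56, 4.7], [0.09, 2.05], [-2.69, 2.69]. Speed limits (rad/s): [2.57, 2.57, 3.14, 3.14, 3.14, 3.14, 3.14].

## Interface

Orientations are given as a rotation vector (axis times angle).
In Python, from bench import ctrl gives the robot as it stands.
- The arm moves only by the tool jog_arm, never from a script. Its argument "commands" is a list of rows, each a list of 7 numbers: the opening, from 0 (shut) to 1 (fully open), then the shift along the world's x, y, z scaled (see below), then the turn, a rotation vector about the world's x, y, z scaled (see below). A call has exactly 5 rows; each row is the pose to reach, as a shift and turn from the pose commanded when the call began; what a row does not reach only later rows make up. The controller multiplies each number of a shift by 0.5 m and each number of a turn by 30 degrees. A row lasts 1/12 s, in which the tool goes at most 41.7 mm and 7.16 degrees, less where a joint would pass 70% of its speed; a pose out of reach is approached as far as the arm can. A call with a number of a shift or a turn outside -1 to 1 is refused whole. A call with a gripper value outside its range is refused whole. The fingers move at their own pace and stop on an object; "grip_force" is the grip in N (left out, the last holds). Time passes only in rows, so rows that repeat a pose let the fingers close, or fill a call up. It gives the time, the measured TCP pose, the force, the opening and the grip force at its end, in the units of the state.
- ctrl.get_state(): the state, without advancing time (a new reading comes with each control period).
- ctrl.get_image(name): name is "scene" or "side" or "wrist"; returns a dict with "frame" (480x640x3 uint8, red, green, blue), "vfov" (degrees; the focal length in pixels is half the picture's height over the tangent of half this angle, whatever the lens; pixels are square), "cx", "cy" (the principal point, pixels), "camera_from_world" (4x4, takes a point from world to camera coordinates); the wrist camera has in their place "mount" (4x4, takes a point from camera to tool coordinates, whose origin is the TCP and whose axes are the flange's). Camera axes: x right, y down, z forward; pixel columns grow to the right and rows downward; lengths in m; the calibration is good to about 2 mm. A picture is of the moment at which its call begins: read the wrist's pose just before it. There is no depth.
- ctrl.close_job(): hands the job in; it is judged then, once.
The state is a dict: "time": time; "joint_positions": joint angles; "qd": joint speeds; "joint_torque": joint torques, N m; "position": TCP position; "tool_rot": TCP orientation; "ft_force": force on the tool from outside, world axes, zero at the start; "torque": the same for the moment, N m; "grip_width": opening from 0.0 (shut) to 1.0 (fully open); "grip_force": force on a finger pad.
Only numpy, scipy, OpenCV 4.12 (cv2) and the standard library are available. Lean on these libraries where they do the work, as an engineer would, in place of code of your own. Each camera call takes 0.05 s, during which the arm holds its last target. There are 200 camera calls.

## Task

Set the loose brake wheel cylinder upright into the nest of the bench clamp, between the spring plunger and the end stop, and let go of it. Then turn only the small inner knob clockwise until you feel the plunger hold the cylinder against the stop with about 15 N (never more than 30 N), and let go of the knob. Do not turn the large outer ring or lean on it, and leave everything else on the bench alone.

Things in the scene. Friction and masses are not known exactly. Their poses are not given: they have to be found in the camera images.
- clamp: fixed bench clamp. Origin at bench height under the axis of its two coaxial controls; z up, y the way its plunger pushes. Base plate 110 mm along x, y -50 to 195 mm, 8 mm thick. Grey housing 84 x 80 mm centred on the origin, top at z = 66 mm. From its +y face comes a sprung steel plunger (x = 0, z = 40 mm) with a 20 mm disc, its face at y = 62 mm at the start
- nest_place (a point): fixed point of the clamp (x = 0, y = 96, z = 39 mm, clamp's axes) where the cylinder's middle goes, within 4 mm, bore along y. The nest: channel along y, floor 21 mm below this point, two rails 35 mm apart (inner faces), 5 mm high, 60 mm long. Past it an end stop 62 mm wide, 40 mm high over the floor, its face 34 to 44 mm from this point in +y (adjustable, differs, not measured)
- cylinder_mid (a point): middle of the loose wheel cylinder, 21 mm above its underside. Cast block 30 (x) by 46 (y) by 42 mm high, on its flat underside; at either end of its bore (along y, 22 mm up) a round black boot 26 mm across, 6 mm long: 58 mm overall; nipple 12 mm high on top. About 0.3 kg. Either way round will do. Grip it across x, fingertips above the height of the nest's rails
- knob (a joint): angle of the small inner knob: 0 at the start, grows clockwise from above, to 4 rad. Drives the plunger out 8 mm per rad, stays where left. Friction 0.19 N m; each newton on the plunger adds 0.008 N m of resistance. After 1.2 to 2.5 rad the cylinder meets the stop, which can only be felt: the preloaded plunger spring gives 6 N at once, then 3 N per mm, so 0.37 rad more gives 15 N
- knob_grip (a point): on the knob's axis, 96 mm above the bench, half-way up its bar: 34 mm long, 14 mm thick, flat sides, z = 84 to 107 mm; along the clamp's x at joint value 0, turns with the knob (the point's x runs along the bar). When the hand stops, friction can hold either way (the torque may even read reversed): compare signed torque with readings taken the same way while turning free
- ring (a joint): angle of the large outer ring round the knob, any at the start; grows clockwise seen from above. It turns very easily (0.02 N m) and must stay as set
- ring_mark (a point): white mark on the top of the outer ring, 26 mm from the axis, at the ring's top, 81 mm above the bench. The ring is 62 mm across over its lugs, from z = 67 to 81 mm
- brake_shoe: bystander: curved brake shoe lying on the bench, about 165 mm long, 30 mm high, origin on its underside
- parts_bin: bystander: open blue bin 100 x 140 x 70 mm, origin under its centre
- spring_carton: bystander: open cardboard carton 100 x 130 x 60 mm, origin under its centre
- spanner: bystander: steel spanner 170 mm long, lying along its x, origin on its underside

How it is judged:
By the outcome, as a careful person would: the job done as asked, in the order asked, and still so for the second after the job is handed in, with the robot touching nothing.
It also fails if it takes over 72 s, if anything falls off the work surface, if the arm or the gripper's body presses on something with over 40 N, if the wrist force passes 120 N, or if a joint passes its speed limit or range.

## Working session

There is one attempt and no reset: what is moved stays moved. The work goes in short steps, Python scripts to look and compute and a tool call to move; the robot and the scene stay as the last step left them, time stands still between calls to the robot, and variables do not carry over. Pictures are saved under pics/ and viewed, at most 10 in all, crops included, and the job is handed in when it is done.

Besides the shell and the picture viewer there is one more tool, called after "Request:" by a JSON object that holds its "op" and its "data". jog_arm: Moves the arm, as the interface text tells. Shifts and turns lie within -1 to 1; 1 stands for 0.5 m of shift or 30 degrees of turn. Its arguments: {"type":"object","properties":{"commands":{"type":"array","items":{"type":"array","items":{"type":"number","minimum":-1,"maximum":1}}},"grip_force":{"type":"number"}},"required":["commands"]}

```bash
mkdir -p pics
python3 - <<'E'
from bench import ctrl
import cv2,pickle
s=ctrl.get_state();print(s)
d={}
for n in("scene","side","wrist"):
    i=ctrl.get_image(n);d[n]=i
    cv2.imwrite(f"pics/{n}0.png",i["frame"][:,:,::-1])
    print(n,{k:v for k,v in i.items() if k!="frame"})
pickle.dump((s,d),open("d0.pkl","wb"))
E
```

```text
{'time': 0.0, 'joint_positions': array([ 1.26111652,  0.32184948, -0.07008152,  1.45166302,  0.02262716,
        1.37076457, -0.05687866]), 'qd': array([ 1.54344554e-03, -2.69386287e-04, -3.60366113e-04,  4.82633607e-04,
        7.17772195e-06,  3.68095712e-04,  6.88045896e-04]), 'joint_torque': array([-3.89510287e-04, -4.91285419e+01, -4.03964818e-01, -3.12524843e+01,
       -6.36920985e-02,  4.38659429e-02,  2.01339521e-04]), 'position': array([ 0.20657005, -0.61573572,  0.2214503 ]), 'tool_rot': array([-3.09867614e+00, -5.06159170e-01,  6.70074742e-04]), 'ft_force': array([ 0.84127124, -0.02481293, -0.01569194]), 'torque': array([0.00553143, 0.00176493, 0.02248664]), 'grip_force': 0.0, 'grip_width': 0.9987583876784077}
scene {'vfov': 48.29088509904728, 'cx': 321.4269189984046, 'cy': 240.41297229579743, 'camera_from_world': array([[-0.7349669 ,  0.67765784,  0.02456659,  0.39161422],
       [ 0.38130458,  0.44296667, -0.81141071, -0.13372464],
       [-0.56074101, -0.58699266, -0.58395988,  1.68984528],
       [ 0.        ,  0.        ,  0.        ,  1.        ]])}
side {'vfov': 46.223549859267195, 'cx': 319.9544663942529, 'cy': 244.414293113184, 'camera_from_world': array([[-0.66701748, -0.74502915, -0.00438814,  0.33662652],
       [-0.4849534 ,  0.43863036, -0.75658681,  0.31368706],
       [ 0.565604  , -0.50252858, -0.65387853,  1.02153153],
       [ 0.        ,  0.        ,  0.        ,  1.        ]])}
wrist {'vfov': 66.27793994917795, 'cx': 310.05713853661643, 'cy': 235.4163852755843, 'mount': array([[-7.75975563e-04, -9.64597676e-01, -2.63724709e-01,
         7.23934048e-02],
       [ 9.99999674e-01, -6.89643846e-04, -4.19932055e-04,
         1.04253595e-03],
       [ 2.23189362e-04, -2.63724949e-01,  9.64597896e-01,
        -1.62425157e-01],
       [ 0.00000000e+00,  0.00000000e+00,  0.00000000e+00,
         1.00000000e+00]])}
```

View pics/scene0.png

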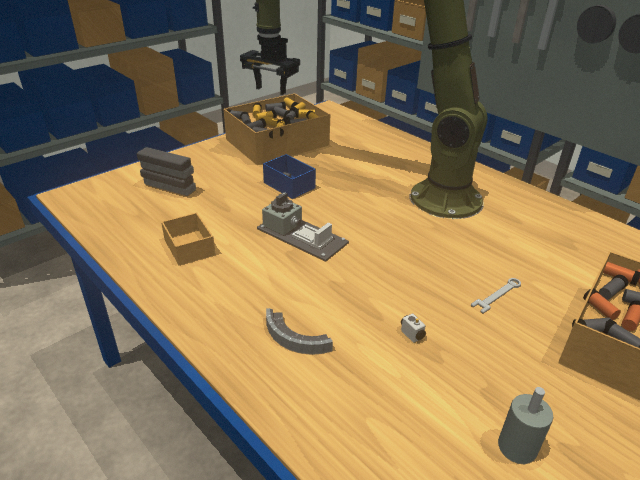

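View pics/side0.png

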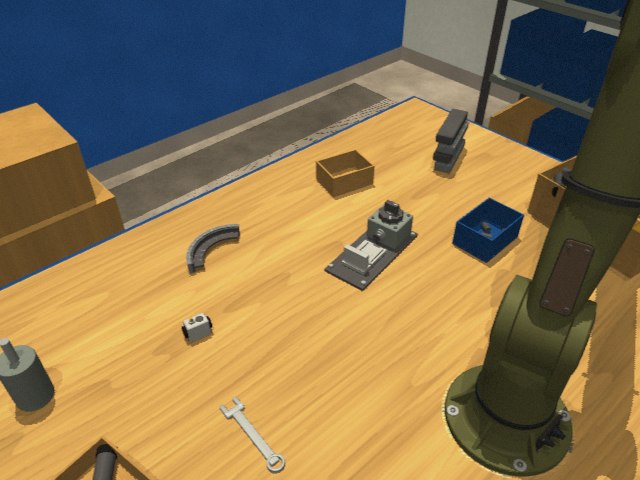

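The scene picture shows the clamp at about (300,225), knob at (283,202), and the loose cylinder at (413,328). The side picture shows the clamp at (375,240) and the cylinder at (197,327). I'll zoom in on both.

```bash
cat > h.py <<'E'
import numpy as np,cv2,pickle
from scipy.spatial.transform import Rotation as R
def K(i): 
    f=240/np.tan(np.radians(i["vfov"]/2)); return np.array([[f,0,i["cx"]],[0,f,i["cy"]],[0,0,1]])
def wcam(i,s):  # camera_from_world of wrist picture
    T=np.eye(4);T[:3,:3]=R.from_rotvec(s["tool_rot"]).as_matrix();T[:3,3]=s["position"]
    return np.linalg.inv(T@i["mount"])
def cw(i,s=None): return i["camera_from_world"] if "camera_from_world" in i else wcam(i,s)
def ray(i,px,z,s=None):  # pixel -> world at height z
    C=cw(i,s);d=C[:3,:3].T@np.linalg.solve(K(i),[*px,1]);o=-C[:3,:3].T@C[:3,3]
    return o+d*(z-o[2])/d[2]
def proj(i,P,s=None):
    C=cw(i,s);q=(np.atleast_2d(P)@C[:3,:3].T+C[:3,3])@K(i).T
    return q[:,:2]/q[:,2:]
E
python3 - <<'E'
from h import *
s,d=pickle.load(open("d0.pkl","rb"))
def crop(n,x,y,w,h): return cv2.resize(d[n]["frame"][y:y+h,x:x+w,::-1],(400,300),interpolation=cv2.INTER_CUBIC)
a=np.vstack([np.hstack([crop("scene",250,185,100,75),crop("side",322,195,100,75)]),
 np.hstack([crop("scene",393,308,40,30),crop("side",177,312,40,30)])])
cv2.imwrite("pics/c1.png",a)
for n,k,c in(("scene",(283,200),(413,328)),("side",(392,208),(197,327))):
    print(n,ray(d[n],k,.1),ray(d[n],c,.021))
E
```

```text
scene [ 0.49968091 -0.19481035  0.1       ] [0.54391082 0.31153885 0.021     ]
side [ 0.48052428 -0.20810508  0.1       ] [0.54111071 0.30748441 0.021     ]
```

View pics/c1.png

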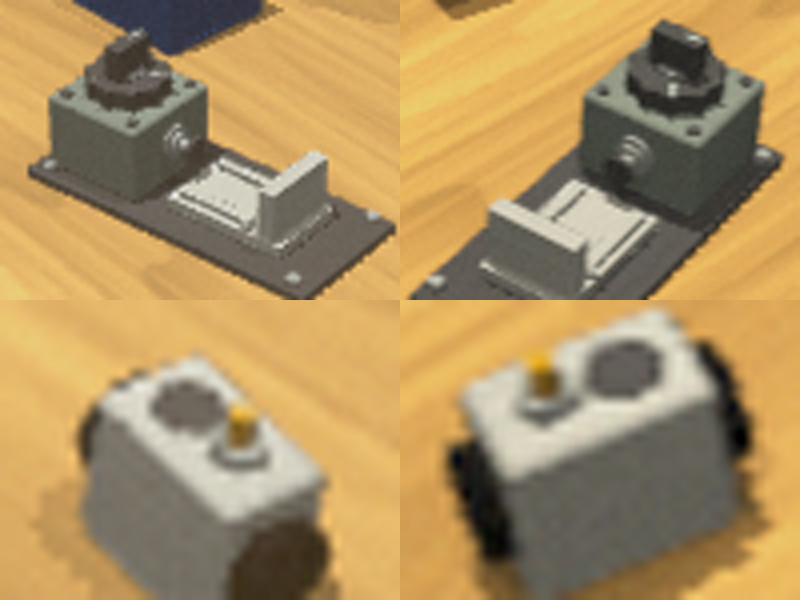

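The crops show the clamp's housing top, knob bar and nest with its stop, and the cylinder standing upright with boots at both ends. Next I'll estimate poses from the corners.

Run:
```python
from h import *
s,d=pickle.load(open("d0.pkl","rb"))
def pr(n,pts,z): 
    for p in pts: print(n,z,ray(d[n],p,z)[:2].round(4))
pr("scene",[(262,209.5),(283.75,220),(302,206.25)],.066)
pr("side",[(367.75,217),(396.25,233),(412.75,215.5)],.066)
pr("scene",[(257,227.5),(349.5,242.5),(325.5,260)],.008)
pr("scene",[(403.2,317.5),(413,313.5),(425.5,326.5),(415.5,330)],.042)
pr("side",[(183.2,321),(187.5,329.5),(209.2,321.5),(204,313)],.042)
```

```text
scene 0.066 [ 0.5412 -0.2369]
scene 0.066 [ 0.5288 -0.157 ]
scene 0.066 [ 0.4456 -0.1777]
side 0.066 [ 0.5241 -0.1732]
side 0.066 [ 0.4368 -0.1792]
side 0.066 [ 0.455  -0.2583]
scene 0.008 [ 0.5559 -0.2446]
scene 0.008 [ 0.4081 -0.0219]
scene 0.008 [ 0.5114 -0.0078]
scene 0.042 [0.5533 0.288 ]
scene 0.042 [0.5269 0.2942]
scene 0.042 [0.5382 0.3384]
scene 0.042 [0.5629 0.3307]
side 0.042 [0.556  0.3272]
side 0.042 [0.5307 0.3328]
side 0.042 [0.5194 0.2887]
side 0.042 [0.5462 0.2838]
```

Request:
{"op": "jog_arm", "data": {"commands": [[1, 0.036, 0.06, 0.02, 0, 0, 0.18], [1, 0.072, 0.12, 0.04, 0, 0, 0.36], [1, 0.108, 0.18, 0.06, 0, 0, 0.54], [1, 0.144, 0.24, 0.06, 0, 0, 0.72], [1, 0.18, 0.3, 0.06, 0, 0, 0.9]]}}

```text
time: 0.57
position: [0.2976, -0.4649, 0.2531]
tool_rot: [2.893, 1.222, 0.0]
ft_force: [0.8, 0.6, 0.8]
grip_width: 1.001
grip_force: 0.0
```

Request:
{"op": "jog_arm", "data": {"commands": [[1, 0.036, 0.06, 0, 0, 0, 0.18], [1, 0.072, 0.12, 0, 0, 0, 0.36], [1, 0.108, 0.18, 0, 0, 0, 0.54], [1, 0.144, 0.24, 0, 0, 0, 0.72], [1, 0.18, 0.3, 0, 0, 0, 0.9]]}}

```text
time: 0.98
position: [0.3872, -0.3146, 0.2525]
tool_rot: [2.528, 1.864, -0.0]
ft_force: [-0.0, -0.1, -0.3]
grip_width: 1.004
grip_force: 0.0
```

Request:
{"op": "jog_arm", "data": {"commands": [[1, 0.045, 0.08, 0, 0, 0, 0.22], [1, 0.09, 0.16, 0, 0, 0, 0.45], [1, 0.135, 0.24, 0, 0, 0, 0.68], [1, 0.18, 0.31, 0, 0, 0, 0.9], [1, 0.18, 0.31, 0, 0, 0, 0.9]]}}

```text
time: 1.4
position: [0.4796, -0.1537, 0.2529]
tool_rot: [2.012, 2.413, 0.005]
ft_force: [-0.3, 0.7, 0.4]
grip_width: 0.997
grip_force: 0.0
```

Request:
{"op": "jog_arm", "data": {"commands": [[1, 0, 0, 0, 0, 0, 0], [1, 0, 0, 0, 0, 0, 0], [1, 0, 0, 0, 0, 0, 0], [1, 0, 0, 0, 0, 0, 0], [1, 0, 0, 0, 0, 0, 0]]}}

```text
time: 1.82
position: [0.4761, -0.1629, 0.2524]
tool_rot: [-2.032, -2.395, 0.001]
ft_force: [-0.7, -1.1, 0.5]
grip_width: 1.003
grip_force: 0.0
```

```bash
cat > snap.py <<'E'
import sys
from h import *
from bench import ctrl
n,c=sys.argv[1:3]
s=ctrl.get_state();i=ctrl.get_image(c);pickle.dump((s,i),open(n+".pkl","wb"));cv2.imwrite(f"pics/{n}.png",i["frame"][:,:,::-1])
print(s["time"],s["position"].round(4),s["tool_rot"].round(4),"j",s["joint_positions"].round(2))
E
python3 snap.py w1 wrist
```

```text
1.8167 [ 0.4761 -0.1629  0.2524] [-2.0324e+00 -2.3954e+00  6.0000e-04] j [ 0.83  0.02 -0.55  1.74  0.01  1.38  0.44]
```

View pics/w1.png

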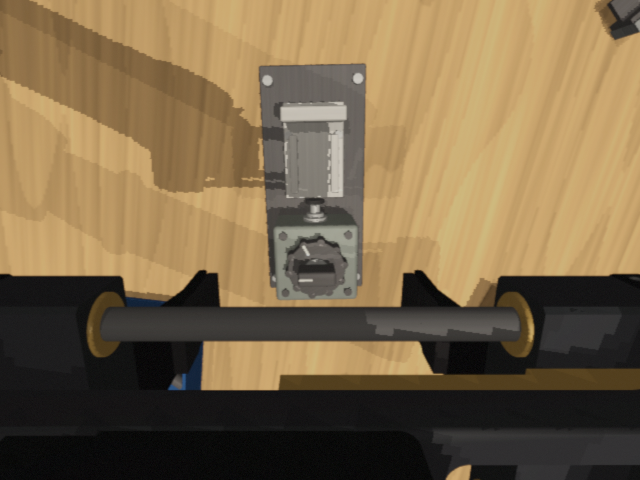

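The wrist picture shows the whole clamp: plate far corners at (260,66) and (365,64), housing top corners at (275,226), (356,222), (276,298) and (356,297), knob near (317,270), ring mark near (305,250), and end stop top at (281–347, 106–121).

```bash
cat > fit.py <<'E'
from h import *
from scipy.optimize import least_squares
def pose(p,L):
    L=np.array(L,float)/1000;c,s=np.cos(p[2]),np.sin(p[2])
    return np.c_[p[0]+c*L[:,0]-s*L[:,1],p[1]+s*L[:,0]+c*L[:,1],L[:,2]]
def fit(i,s,L,px,p0):
    r=least_squares(lambda p:(proj(i,pose(p,L),s)-px).ravel(),p0,loss="soft_l1")
    print("pose",r.x.round(4),"res",(proj(i,pose(r.x,L),s)-px).round(1).tolist());return r.x
E
python3 - <<'E'
from fit import *
s,i=pickle.load(open("w1.pkl","rb"))
L=[(-55,195,8),(55,195,8),(-42,40,66),(42,40,66),(-42,-40,66),(42,-40,66)]
px=[(260,66),(365,64),(275,226),(356,222),(276,298),(356,297)]
p=fit(i,s,L,px,[.4885,-.21,.19])
print(proj(i,pose(p,[(0,0,96),(-17,0,107),(17,0,107),(0,62,40),(-31,130,58),(31,130,58),(-31,140,58),(-17.5,66,23),(17.5,66,23),(-17.5,126,23)]),s).round(1).tolist())
print("nest",pose(p,[(0,96,39)]))
f=i["frame"][50:310,220:400,::-1]
cv2.imwrite("pics/c2.png",cv2.resize(f,(415,600),interpolation=cv2.INTER_CUBIC))
E
```

```text
pose [ 0.4906 -0.2145  0.1829] res [[-2.3, -1.8], [0.9, -2.1], [-3.0, -0.5], [2.0, 1.8], [-0.4, 2.7], [0.9, 2.2]]
[[316.1, 274.3], [297.3, 279.1], [335.2, 278.4], [314.3, 197.9], [280.0, 129.5], [346.5, 128.1], [279.6, 118.2], [297.7, 191.9], [330.4, 191.2], [296.0, 133.7]]
nest [[ 0.47314517 -0.12014717  0.039     ]]
```

View pics/c2.png

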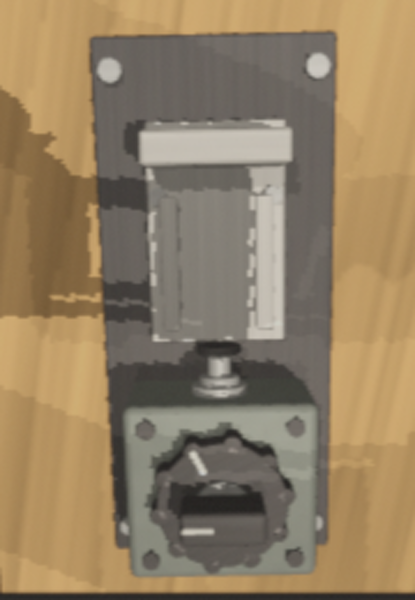

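The crop confirms the fit to about 1 px: rails, bar and stop lie where predicted, and the stop face is at about y = 137 mm. I'll refine the fit and move on to the cylinder.

Run:
```python
from fit import *
s,i=pickle.load(open("w1.pkl","rb"))
L=[(-55,195,8),(55,195,8),(-42,40,66),(42,40,66),(-42,-40,66),(42,-40,66),(-17.5,66,23),(17.5,66,23),(-17.5,126,23),(17.5,126,23)]
px=[(259.9,66.5),(365.3,64.3),(274.2,226.8),(357,224.6),(277.7,299.1),(357,297.4),(297.2,192.1),(331.4,192.1),(297.2,134.5),(331.4,134.5)]
p=fit(i,s,L,px,[.4885,-.21,.19]);np.save("clamp.npy",p)
print("nest",pose(p,[(0,96,39)]))
```

```text
pose [ 0.4916 -0.2154  0.1825] res [[-1.2, -1.3], [1.5, -1.4], [-1.3, -0.4], [1.9, 0.2], [-1.2, 2.4], [0.7, 2.7], [1.4, 0.7], [-0.1, 0.0], [-0.3, 0.2], [-0.4, -0.5]]
nest [[ 0.47421534 -0.12095821  0.039     ]]
```

Request:
{"op": "jog_arm", "data": {"commands": [[1, 0.006, 0.054, 0, 0, 0, -0.05], [1, 0.012, 0.108, 0, 0, 0, -0.1], [1, 0.018, 0.162, 0, 0, 0, -0.15], [1, 0.024, 0.216, 0, 0, 0, -0.2], [1, 0.03, 0.27, 0, 0, 0, -0.27]]}}

```text
time: 2.28
position: [0.4917, -0.0259, 0.2527]
tool_rot: [2.196, 2.245, -0.0]
ft_force: [-0.2, 0.5, 0.5]
grip_width: 1.002
grip_force: 0.0
```

Request:
{"op": "jog_arm", "data": {"commands": [[1, 0.006, 0.054, 0, 0, 0, -0.05], [1, 0.012, 0.108, 0, 0, 0, -0.1], [1, 0.018, 0.162, 0, 0, 0, -0.15], [1, 0.024, 0.216, 0, 0, 0, -0.2], [1, 0.03, 0.27, 0, 0, 0, -0.27]]}}

```text
time: 2.7
position: [0.5069, 0.1091, 0.2527]
tool_rot: [2.349, 2.085, 0.0]
ft_force: [0.2, 0.3, -0.1]
grip_width: 0.999
grip_force: 0.0
```

Request:
{"op": "jog_arm", "data": {"commands": [[1, 0.008, 0.054, 0, 0, 0, -0.05], [1, 0.016, 0.108, 0, 0, 0, -0.1], [1, 0.024, 0.162, 0, 0, 0, -0.15], [1, 0.032, 0.216, 0, 0, 0, -0.2], [1, 0.04, 0.27, 0, 0, 0, -0.27]]}}

```text
time: 3.12
position: [0.5274, 0.2439, 0.2525]
tool_rot: [2.491, 1.913, -0.0]
ft_force: [-0.1, -0.5, 0.1]
grip_width: 1.0
grip_force: 0.0
```

Request:
{"op": "jog_arm", "data": {"commands": [[1, 0, 0, 0, 0, 0, 0], [1, 0, 0, 0, 0, 0, 0], [1, 0, 0, 0, 0, 0, 0], [1, 0, 0, 0, 0, 0, 0], [1, 0, 0, 0, 0, 0, 0]]}}

```text
time: 3.53
position: [0.5273, 0.2418, 0.2526]
tool_rot: [2.49, 1.914, -0.001]
ft_force: [-0.4, -0.1, -0.2]
grip_width: 0.998
grip_force: 0.0
```

```bash
python3 snap.py w2 wrist
python3 - <<'E'
from fit import *
s,i=pickle.load(open("w2.pkl","rb"))
c=proj(i,[[.541,.310,.03]],s)[0].astype(int);x,y=max(c[0]-50,0),max(c[1]-37,0);print(c,x,y)
cv2.imwrite("pics/c3.png",cv2.resize(i["frame"][y:y+75,x:x+100,::-1],(800,600),interpolation=cv2.INTER_CUBIC))
E
```

```text
3.5333 [0.5273 0.2418 0.2526] [ 2.4899e+00  1.9139e+00 -6.0000e-04] j [ 0.28  0.26 -0.89  1.56  0.21  1.42 -0.89]
[304 136] 254 99
```

View pics/c3.png

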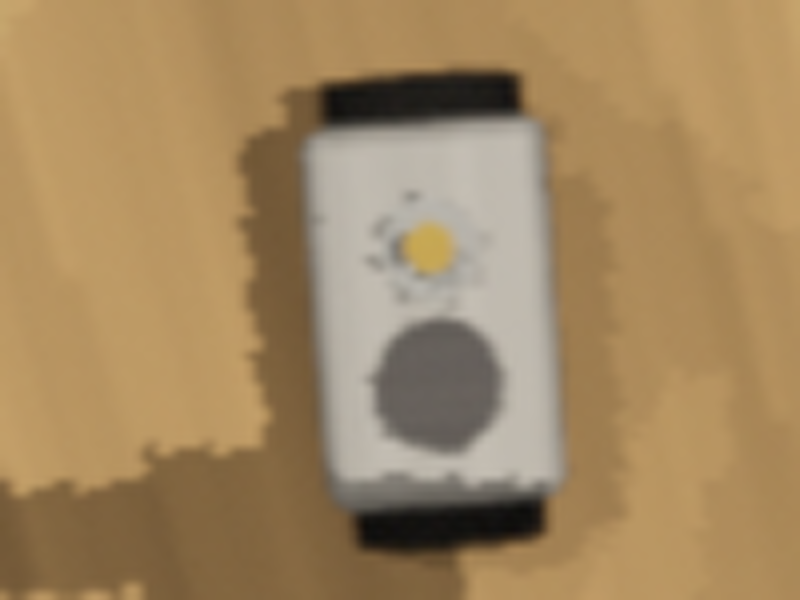

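The crop shows the cylinder nearly straight below the camera, with its block top corners at (292.1,115.5), (321.9,113.8), (324.6,161.5) and (295.3,162.5).

Run:
```python
from fit import *
s,i=pickle.load(open("w2.pkl","rb"))
p=fit(i,s,[(-15,23,42),(15,23,42),(15,-23,42),(-15,-23,42)],[(292.1,115.5),(321.9,113.75),(324.6,161.5),(295.25,162.5)],[.541,.31,-.235])
yaw=2*np.arctan2(*s["tool_rot"][[1,0]]);print("tool yaw",yaw,"target",p[2]+np.pi/2,"turn/30deg",(p[2]+np.pi/2-yaw)/np.radians(30))
print("shift/.5",(p[:2]-s["position"][:2])/.5)
```

```text
pose [ 0.5442  0.3072 -0.2031] res [[-0.5, -0.4], [0.7, -0.5], [0.3, 0.2], [-0.4, 1.0]]
tool yaw 1.3106743788552861 target 1.3677220563372217 turn/30deg 0.10895303835794695
shift/.5 [0.03365261 0.13083339]
```

Request:
{"op": "jog_arm", "data": {"commands": [[1, 0.011, 0.044, -0.03, 0, 0, 0.04], [1, 0.022, 0.088, -0.08, 0, 0, 0.08], [1, 0.034, 0.131, -0.14, 0, 0, 0.109], [1, 0.034, 0.131, -0.21, 0, 0, 0.109], [1, 0.034, 0.131, -0.28, 0, 0, 0.109]]}}

```text
time: 4.0
position: [0.544, 0.3104, 0.1117]
tool_rot: [-2.431, -1.989, -0.003]
ft_force: [1.2, -0.2, -1.5]
grip_width: 0.998
grip_force: 0.0
```

Request:
{"op": "jog_arm", "data": {"commands": [[1, 0, 0, -0.04, 0, 0, 0], [1, 0, 0, -0.09, 0, 0, 0], [1, 0, 0, -0.14, 0, 0, 0], [1, 0, 0, -0.18, 0, 0, 0], [1, 0, 0, -0.201, 0, 0, 0]]}}

```text
time: 4.42
position: [0.5429, 0.307, 0.0093]
tool_rot: [-2.434, -1.986, 0.006]
ft_force: [-0.4, -1.0, -0.6]
grip_width: 0.999
grip_force: 0.0
```

Request:
{"op": "jog_arm", "data": {"commands": [[1, 0, 0, 0, 0, 0, 0], [0, 0, 0, 0, 0, 0, 0], [0, 0, 0, 0, 0, 0, 0], [0, 0, 0, 0, 0, 0, 0], [0, 0, 0, 0, 0, 0, 0]], "grip_force": 25}}

```text
time: 4.83
position: [0.5447, 0.3097, 0.0136]
tool_rot: [2.432, 1.988, 0.004]
ft_force: [-0.8, -0.5, -0.8]
grip_width: 0.783
grip_force: 0.0
```

Request:
{"op": "jog_arm", "data": {"commands": [[0, 0, 0, 0, 0, 0, 0], [0, 0, 0, 0, 0, 0, 0], [0, 0, 0, 0, 0, 0, 0], [0, 0, 0, 0, 0, 0, 0], [0, 0, 0, 0, 0, 0, 0]]}}

```text
time: 5.25
position: [0.5438, 0.3092, 0.0121]
tool_rot: [2.432, 1.988, 0.0]
ft_force: [-0.2, -0.1, -0.0]
grip_width: 0.401
grip_force: 0.0
```

Request:
{"op": "jog_arm", "data": {"commands": [[0, 0, 0, 0, 0, 0, 0], [0, 0, 0, 0, 0, 0, 0], [0, 0, 0, 0, 0, 0, 0], [0, 0, 0, 0, 0, 0, 0], [0, 0, 0, 0, 0, 0, 0]]}}

```text
time: 5.67
position: [0.5436, 0.3093, 0.012]
tool_rot: [-2.432, -1.988, 0.0]
ft_force: [-0.7, 0.0, 0.5]
grip_width: 0.347
grip_force: 25.0
```

Request:
{"op": "jog_arm", "data": {"commands": [[0, 0, 0, 0.02, 0, 0, 0], [0, 0, 0, 0.06, 0, 0, 0], [0, 0, 0, 0.12, 0, 0, 0], [0, 0, 0, 0.18, 0, 0, 0], [0, 0, 0, 0.24, 0, 0, 0]]}}

```text
time: 6.08
position: [0.5431, 0.3087, 0.1329]
tool_rot: [-2.432, -1.988, 0.003]
ft_force: [1.4, 0.3, -4.1]
grip_width: 0.345
grip_force: 25.0
```

Run:
```python
from fit import *
from bench import ctrl
s=ctrl.get_state();p=np.load("clamp.npy");P=s["position"];yaw=2*np.arctan2(*s["tool_rot"][[1,0]])%(2*np.pi)
t=pose(p,[(0,96,39)])[0]
print(P,s["tool_rot"],s["grip_width"],s["grip_force"],s["ft_force"],"yaw",yaw,"dyaw/30",(p[2]+np.pi/2-yaw)/np.radians(30),"shift/.5",(t-P)/.5)
```

```text
[0.54311476 0.30869961 0.13293103] [-2.43202891 -1.98827778  0.00255167] 0.34542081852153567 24.982991726137698 [ 1.41559868  0.28776491 -4.07808288] yaw 1.3706883247697972 dyaw/30 0.7306651809532239 shift/.5 [-0.13779885 -0.85931563 -0.18786206]
```

Request:
{"op": "jog_arm", "data": {"commands": [[0, -0.009, -0.05, 0, 0, 0, 0.05], [0, -0.018, -0.1, 0, 0, 0, 0.1], [0, -0.028, -0.16, 0, 0, 0, 0.15], [0, -0.037, -0.22, 0, 0, 0, 0.2], [0, -0.047, -0.28, 0, 0, 0, 0.24]]}}

```text
time: 6.5
position: [0.5194, 0.1677, 0.1319]
tool_rot: [2.301, 2.139, -0.002]
ft_force: [1.0, 0.3, -3.9]
grip_width: 0.343
grip_force: 25.0
```

Request:
{"op": "jog_arm", "data": {"commands": [[0, -0.009, -0.06, 0, 0, 0, 0.05], [0, -0.018, -0.12, 0, 0, 0, 0.1], [0, -0.028, -0.18, 0, 0, 0, 0.15], [0, -0.037, -0.24, 0, 0, 0, 0.2], [0, -0.047, -0.3, 0, 0, 0, 0.25]]}}

```text
time: 6.92
position: [0.4959, 0.0178, 0.1321]
tool_rot: [2.156, 2.285, -0.001]
ft_force: [0.8, -0.2, -3.6]
grip_width: 0.344
grip_force: 25.0
```

Request:
{"op": "jog_arm", "data": {"commands": [[0, -0.009, -0.06, 0, 0, 0, 0.06], [0, -0.018, -0.12, 0, 0, 0, 0.12], [0, -0.028, -0.18, 0, 0, 0, 0.18], [0, -0.037, -0.23, 0, 0, 0, 0.22], [0, -0.046, -0.277, 0, 0, 0, 0.24]]}}

```text
time: 7.33
position: [0.4727, -0.1211, 0.1321]
tool_rot: [2.01, 2.414, -0.002]
ft_force: [0.8, 0.2, -3.1]
grip_width: 0.341
grip_force: 25.0
```

Request:
{"op": "jog_arm", "data": {"commands": [[0, 0, 0, -0.02, 0, 0, 0], [0, 0, 0, -0.04, 0, 0, 0], [0, 0, 0, -0.06, 0, 0, 0], [0, 0, 0, -0.06, 0, 0, 0], [0, 0, 0, -0.06, 0, 0, 0]]}}

```text
time: 7.75
position: [0.4732, -0.1176, 0.1012]
tool_rot: [-2.006, -2.415, 0.0]
ft_force: [-0.4, 0.5, -4.7]
grip_width: 0.342
grip_force: 25.0
```

```bash
python3 snap.py w3 wrist;  python3 - <<'E'
from fit import *
s,i=pickle.load(open("w3.pkl","rb"));p=np.load("clamp.npy")
print("fit px",proj(i,pose(p,[(-55,195,8),(55,195,8),(-17.5,126,23),(17.5,126,23),(-31,140,58),(31,140,58)]),s).round(1).tolist())
E
```

```text
7.75 [ 0.4732 -0.1176  0.1012] [-2.0060e+00 -2.4148e+00  3.0000e-04] j [ 0.93  0.14 -0.78  1.97  0.11  1.08  0.29]
fit px [[226.3, 96.4], [394.6, 96.5], [283.9, 204.7], [336.6, 204.8], [255.0, 191.4], [365.4, 191.6]]
```

View pics/w3.png

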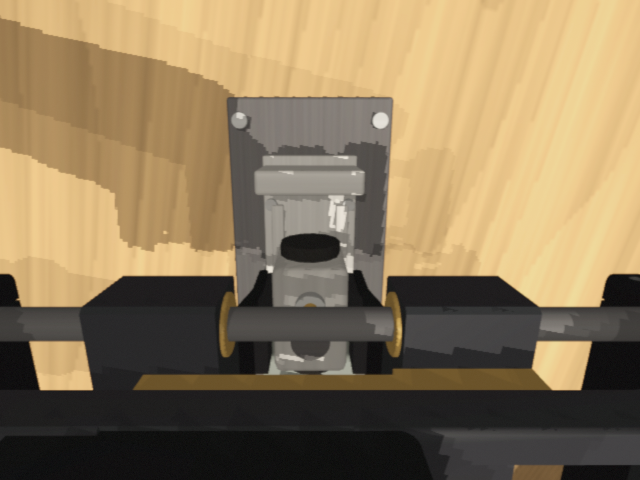

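The picture shows the cylinder held centrally at column 310, in line with the rails and stop (256–364). It can go down, with about −1.5 mm of y correction.

Request:
{"op": "jog_arm", "data": {"commands": [[0, 0.001, -0.003, -0.02, 0, 0, 0], [0, 0.001, -0.003, -0.05, 0, 0, 0], [0, 0.001, -0.003, -0.08, 0, 0, 0], [0, 0.001, -0.003, -0.11, 0, 0, 0], [0, 0.001, -0.003, -0.13, 0, 0, 0]]}}

```text
time: 8.22
position: [0.4738, -0.1204, 0.0356]
tool_rot: [-2.009, -2.414, 0.0]
ft_force: [-0.1, 0.1, -3.9]
grip_width: 0.346
grip_force: 25.0
```

Request:
{"op": "jog_arm", "data": {"commands": [[0, 0, 0, -0.002, 0, 0, 0], [0, 0, 0, -0.004, 0, 0, 0], [0, 0, 0, -0.007, 0, 0, 0], [0, 0, 0, -0.01, 0, 0, 0], [0, 0, 0, -0.01, 0, 0, 0]]}}

```text
time: 8.63
position: [0.4747, -0.1209, 0.0325]
tool_rot: [2.01, 2.413, 0.0]
ft_force: [0.1, 0.8, -4.4]
grip_width: 0.344
grip_force: 25.0
```

Request:
{"op": "jog_arm", "data": {"commands": [[0, 0, 0, -0.001, 0, 0, 0], [0, 0, 0, -0.002, 0, 0, 0], [0, 0, 0, -0.003, 0, 0, 0], [0, 0, 0, -0.003, 0, 0, 0], [0, 0, 0, -0.003, 0, 0, 0]]}}

```text
time: 9.05
position: [0.4743, -0.1208, 0.0306]
tool_rot: [2.011, 2.414, -0.0]
ft_force: [-0.2, -0.8, -4.1]
grip_width: 0.341
grip_force: 25.0
```

Request:
{"op": "jog_arm", "data": {"commands": [[0, 0, 0.003, 0, 0, 0, 0], [0, 0, 0.003, -0.001, 0, 0, 0], [0, 0, 0.003, -0.002, 0, 0, 0], [0, 0, 0.003, -0.003, 0, 0, 0], [0, 0, 0.003, -0.003, 0, 0, 0]]}}

```text
time: 9.47
position: [0.4744, -0.119, 0.03]
tool_rot: [-2.01, -2.414, 0.001]
ft_force: [-2.8, 1.6, 5.9]
grip_width: 0.34
grip_force: 25.0
```

Request:
{"op": "jog_arm", "data": {"commands": [[0, 0, 0, 0, 0, 0, 0], [0, 0, 0, -0.001, 0, 0, 0], [0, 0, 0, -0.001, 0, 0, 0], [0, 0, 0, -0.002, 0, 0, 0], [0, 0, 0, -0.002, 0, 0, 0]]}}

```text
time: 9.88
position: [0.4744, -0.119, 0.03]
tool_rot: [-2.01, -2.414, 0.002]
ft_force: [-6.3, 2.3, 14.8]
grip_width: 0.342
grip_force: 25.0
```

Request:
{"op": "jog_arm", "data": {"commands": [[0, 0, 0, 0.002, 0, 0, 0], [0.7, 0, 0, 0.002, 0, 0, 0], [0.7, 0, 0, 0.002, 0, 0, 0], [0.7, 0, 0, 0.002, 0, 0, 0], [0.7, 0, 0, 0.002, 0, 0, 0]]}}

```text
time: 10.3
position: [0.4746, -0.1194, 0.0292]
tool_rot: [2.01, 2.413, 0.001]
ft_force: [-0.3, 0.5, -0.5]
grip_width: 0.56
grip_force: 0.0
```

Request:
{"op": "jog_arm", "data": {"commands": [[0.7, 0, 0, 0.01, 0, 0, 0], [0.7, 0, 0, 0.03, 0, 0, 0], [0.7, 0, 0, 0.07, 0, 0, 0], [0.7, 0, 0, 0.13, 0, 0, 0], [0.7, 0, 0, 0.2, 0, 0, 0]]}}

```text
time: 10.72
position: [0.4732, -0.1187, 0.1298]
tool_rot: [-2.008, -2.413, 0.0]
ft_force: [1.0, -1.8, 0.1]
grip_width: 0.697
grip_force: 0.0
```

Request:
{"op": "jog_arm", "data": {"commands": [[0.7, 0.01, -0.04, 0.04, 0, 0, 0.16], [0.7, 0.02, -0.08, 0.1, 0, 0, 0.32], [0.7, 0.03, -0.13, 0.16, 0, 0, 0.48], [0.7, 0.034, -0.18, 0.22, 0, 0, 0.64], [0.7, 0.034, -0.19, 0.24, 0, 0, 0.8]]}}

```text
time: 11.13
position: [0.4927, -0.2199, 0.2545]
tool_rot: [1.462, 2.771, -0.003]
ft_force: [0.2, -0.6, 0.4]
grip_width: 0.698
grip_force: 0.0
```

Request:
{"op": "jog_arm", "data": {"commands": [[0.7, 0, 0, 0, 0, 0, 0], [0.7, 0, 0, 0, 0, 0, 0], [0.7, 0, 0, 0, 0, 0, 0], [0.7, 0, 0, 0, 0, 0, 0], [0.7, 0, 0, 0, 0, 0, 0]]}}

```text
time: 11.55
position: [0.4908, -0.2129, 0.248]
tool_rot: [-1.462, -2.778, -0.0]
ft_force: [-0.2, 0.5, -0.3]
grip_width: 0.701
grip_force: 0.0
```

```bash
python3 snap.py w4 wrist; python3 -c "
from fit import *
s,i=pickle.load(open('w4.pkl','rb'));p=np.load('clamp.npy')
print(proj(i,pose(p,[(0,0,107),(0,96,60),(0,137,58)]),s).round(1).tolist())"
```

```text
11.55 [ 0.4908 -0.2129  0.248 ] [-1.4623 -2.7783 -0.    ] j [ 1.06  0.12 -0.75  1.68  0.08  1.38  0.9 ]
[[309.3, 225.0], [352.3, 119.1], [372.1, 75.0]]
```

View pics/w4.png

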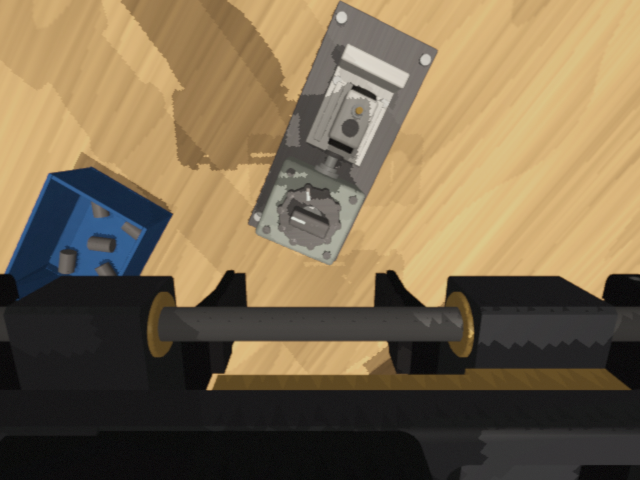

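The picture shows the cylinder standing in the nest at (352,117), 2 px from the predicted nest centre. The knob bar at (309,222) is also where it should be. Next I turn the hand to the bar and go down, keeping the fingertips above the ring (TCP z = 88 mm).

Request:
{"op": "jog_arm", "data": {"commands": [[0.6, 0.002, -0.005, 0, 0, 0, 0.2], [0.6, 0.002, -0.005, -0.02, 0, 0, 0.4], [0.6, 0.002, -0.005, -0.04, 0, 0, 0.6], [0.6, 0.002, -0.005, -0.06, 0, 0, 0.8], [0.6, 0.002, -0.005, -0.08, 0, 0, 1.0]]}}

```text
time: 12.02
position: [0.4921, -0.2161, 0.2082]
tool_rot: [-0.687, -3.065, -0.0]
ft_force: [0.7, 0.7, 1.0]
grip_width: 0.601
grip_force: 0.0
```

Request:
{"op": "jog_arm", "data": {"commands": [[0.6, 0, 0, 0, 0, 0, 0.2], [0.6, 0, 0, -0.02, 0, 0, 0.4], [0.6, 0, 0, -0.04, 0, 0, 0.6], [0.6, 0, 0, -0.06, 0, 0, 0.8], [0.6, 0, 0, -0.08, 0, 0, 1.0]]}}

```text
time: 12.43
position: [0.492, -0.2161, 0.1682]
tool_rot: [0.13, -3.138, -0.001]
ft_force: [-0.8, -0.5, 0.8]
grip_width: 0.599
grip_force: 0.0
```

Request:
{"op": "jog_arm", "data": {"commands": [[0.6, 0, 0, 0, 0, 0, 0.2], [0.6, 0, 0, 0, 0, 0, 0.2], [0.6, 0, 0, 0, 0, 0, 0.2], [0.6, 0, 0, 0, 0, 0, 0.2], [0.6, 0, 0, 0, 0, 0, 0.2]]}}

```text
time: 12.85
position: [0.4925, -0.2167, 0.1694]
tool_rot: [-0.283, 3.128, -0.0]
ft_force: [0.3, -0.3, 0.1]
grip_width: 0.602
grip_force: 0.0
```

```bash
cat > st.py <<'E'
from fit import *
from bench import ctrl
s=ctrl.get_state();p=np.load("clamp.npy");P=s["position"];yaw=2*np.arctan2(*s["tool_rot"][[1,0]])%(2*np.pi)
print(s["time"],P.round(4),s["tool_rot"].round(3),"yaw",yaw.round(4),"knob est",(p[2]+np.pi-yaw).round(4),"off",(p[:2]-P[:2]).round(4),"F",s["ft_force"].round(2),"T",s["torque"].round(3),"w",s["grip_width"].round(3),s["grip_force"],"j7",s["joint_positions"][6].round(2))
E
python3 st.py
```

```text
Traceback (most recent call last):
  File "st.py", line 4, in <module>
    print(s["time"],P.round(4),s["tool_rot"].round(3),"yaw",yaw.round(4),"knob est",(p[2]+np.pi-yaw).round(4),"off",(p[:2]-P[:2]).round(4),"F",s["ft_force"].round(2),"T",s["torque"].round(3),"w",s["grip_width"].round(3),s["grip_force"],"j7",s["joint_positions"][6].round(2))
                                                                                                                                                                                                   ^^^^^^^^^^^^^^^^^^^^^
AttributeError: 'float' object has no attribute 'round'
```

```bash
sed -i 's/s\["grip_width"\].round(3)/s["grip_width"]/' st.py; python3 st.py
```

```text
12.85 [ 0.4925 -0.2167  0.1694] [-0.283  3.128 -0.   ] yaw 3.3217 knob est 0.0023 off [-0.0008  0.0014] F [ 0.34 -0.25  0.13] T [ 0.095 -0.107  0.013] w 0.6019998029283113 0.0 j7 1.99
```

Request:
{"op": "jog_arm", "data": {"commands": [[0.6, -0.002, 0.002, -0.03, 0, 0, 0], [0.6, -0.002, 0.002, -0.07, 0, 0, 0], [0.6, -0.002, 0.002, -0.11, 0, 0, 0], [0.6, -0.002, 0.002, -0.14, 0, 0, 0], [0.6, -0.002, 0.002, -0.16, 0, 0, 0]]}}

```text
time: 13.27
position: [0.4906, -0.2155, 0.0877]
tool_rot: [0.283, -3.127, -0.001]
ft_force: [-0.7, -0.2, -0.3]
grip_width: 0.597
grip_force: 0.0
```

Request:
{"op": "jog_arm", "data": {"commands": [[0.6, 0, 0, 0, 0, 0, 0], [0.1, 0, 0, 0, 0, 0, 0], [0.1, 0, 0, 0, 0, 0, 0], [0.1, 0, 0, 0, 0, 0, 0], [0.1, 0, 0, 0, 0, 0, 0]], "grip_force": 20}}

```text
time: 13.68
position: [0.492, -0.2161, 0.0901]
tool_rot: [-0.285, 3.127, -0.002]
ft_force: [0.5, 0.6, 0.9]
grip_width: 0.382
grip_force: 0.0
```

Request:
{"op": "jog_arm", "data": {"commands": [[0, 0, 0, 0, 0, 0, 0], [0, 0, 0, 0, 0, 0, 0], [0, 0, 0, 0, 0, 0, 0], [0, 0, 0, 0, 0, 0, 0], [0, 0, 0, 0, 0, 0, 0]]}}

```text
time: 14.1
position: [0.4913, -0.2144, 0.0894]
tool_rot: [0.287, -3.128, -0.002]
ft_force: [-2.1, 4.4, 5.7]
grip_width: 0.159
grip_force: 20.0
```

```bash
python3 st.py
```

```text
14.1 [ 0.4913 -0.2144  0.0894] [ 2.870e-01 -3.128e+00 -2.000e-03] yaw 3.3243 knob est -0.0003 off [ 0.0004 -0.001 ] F [-2.13  4.44  5.67] T [ 1.203  0.434 -0.008] w 0.15908634592045312 20.000651478767395 j7 1.93
```

Request:
{"op": "jog_arm", "data": {"commands": [[0, 0, 0.002, 0, 0, 0, 0], [0, 0, 0.002, 0, 0, 0, 0], [0, 0, 0.002, 0, 0, 0, 0], [0, 0, 0.002, 0, 0, 0, 0], [0, 0, 0.002, 0, 0, 0, 0]], "grip_force": 45}}

```text
time: 14.52
position: [0.4912, -0.2143, 0.0894]
tool_rot: [0.286, -3.128, -0.001]
ft_force: [-3.1, 3.3, 5.1]
grip_width: 0.154
grip_force: 45.0
```

```bash
python3 st.py
```

```text
14.5167 [ 0.4912 -0.2143  0.0894] [ 2.860e-01 -3.128e+00 -1.000e-03] yaw 3.3238 knob est 0.0002 off [ 0.0004 -0.001 ] F [-3.12  3.32  5.08] T [0.873 0.461 0.039] w 0.15378110852828022 45.002185106277466 j7 1.93
```

Request:
{"op": "jog_arm", "data": {"commands": [[0, 0, 0, 0, 0, 0, -0.08], [0, 0, 0, 0, 0, 0, -0.16], [0, 0, 0, 0, 0, 0, -0.24], [0, 0, 0, 0, 0, 0, -0.32], [0, 0, 0, 0, 0, 0, -0.4]]}}

```text
time: 14.93
position: [0.4912, -0.2145, 0.0894]
tool_rot: [-0.045, -3.141, -0.0]
ft_force: [-2.9, 3.0, 5.6]
grip_width: 0.156
grip_force: 45.0
```

```bash
python3 st.py
```

```text
14.9333 [ 0.4912 -0.2145  0.0894] [-0.045 -3.141 -0.   ] yaw 3.1128 knob est 0.2113 off [ 0.0004 -0.0009] F [-2.89  3.    5.62] T [0.744 0.382 0.171] w 0.1560662887315597 45.027528405189514 j7 1.73
```

Request:
{"op": "jog_arm", "data": {"commands": [[0, 0, 0, 0, 0, 0, -0.08], [0, 0, 0, 0, 0, 0, -0.16], [0, 0, 0, 0, 0, 0, -0.24], [0, 0, 0, 0, 0, 0, -0.32], [0, 0, 0, 0, 0, 0, -0.4]]}}

```text
time: 15.35
position: [0.4912, -0.2146, 0.0894]
tool_rot: [-0.373, -3.119, 0.0]
ft_force: [-2.4, 2.7, 5.8]
grip_width: 0.153
grip_force: 45.0
```

```bash
python3 st.py
```

```text
15.35 [ 0.4912 -0.2146  0.0894] [-0.373 -3.119  0.   ] yaw 2.9033 knob est 0.4208 off [ 0.0004 -0.0007] F [-2.39  2.68  5.79] T [0.622 0.363 0.199] w 0.1534150900805483 45.027610659599304 j7 1.53
```

Request:
{"op": "jog_arm", "data": {"commands": [[0, 0, 0, 0, 0, 0, -0.08], [0, 0, 0, 0, 0, 0, -0.16], [0, 0, 0, 0, 0, 0, -0.24], [0, 0, 0, 0, 0, 0, -0.32], [0, 0, 0, 0, 0, 0, -0.4]]}}

```text
time: 15.77
position: [0.4912, -0.2148, 0.0894]
tool_rot: [-0.698, -3.063, 0.001]
ft_force: [-2.1, 2.0, 5.1]
grip_width: 0.155
grip_force: 45.0
```

```bash
python3 st.py
```

```text
15.7667 [ 0.4912 -0.2148  0.0894] [-6.980e-01 -3.063e+00  1.000e-03] yaw 2.6938 knob est 0.6303 off [ 0.0005 -0.0005] F [-2.13  2.03  5.1 ] T [0.633 0.413 0.135] w 0.15500551519069647 45.02779841423035 j7 1.33
```

Request:
{"op": "jog_arm", "data": {"commands": [[0, 0, 0, 0, 0, 0, -0.08], [0, 0, 0, 0, 0, 0, -0.16], [0, 0, 0, 0, 0, 0, -0.24], [0, 0, 0, 0, 0, 0, -0.32], [0, 0, 0, 0, 0, 0, -0.4]]}}

```text
time: 16.18
position: [0.4911, -0.215, 0.0894]
tool_rot: [-1.014, -2.973, 0.001]
ft_force: [-2.2, 1.2, 5.9]
grip_width: 0.159
grip_force: 45.0
```

```bash
python3 st.py
```

```text
16.1833 [ 0.4911 -0.215   0.0894] [-1.014e+00 -2.973e+00  1.000e-03] yaw 2.4843 knob est 0.8398 off [ 0.0006 -0.0004] F [-2.22  1.23  5.85] T [0.519 0.443 0.17 ] w 0.15867955610408752 45.03484904766083 j7 1.13
```

Request:
{"op": "jog_arm", "data": {"commands": [[0, 0, 0, 0, 0, 0, -0.04], [0, 0, 0, 0, 0, 0, -0.08], [0, 0, 0, 0, 0, 0, -0.12], [0, 0, 0, 0, 0, 0, -0.16], [0, 0, 0, 0, 0, 0, -0.2]]}}

```text
time: 16.6
position: [0.491, -0.215, 0.0894]
tool_rot: [-1.167, -2.917, 0.001]
ft_force: [-1.6, 1.1, 5.0]
grip_width: 0.157
grip_force: 45.0
```

```bash
python3 st.py
```

```text
16.6 [ 0.491  -0.215   0.0894] [-1.167e+00 -2.917e+00  1.000e-03] yaw 2.3806 knob est 0.9434 off [ 0.0006 -0.0003] F [-1.63  1.1   4.98] T [0.474 0.432 0.251] w 0.15695468990235556 45.034157037734985 j7 1.03
```

Request:
{"op": "jog_arm", "data": {"commands": [[0, 0, 0, 0, 0, 0, -0.04], [0, 0, 0, 0, 0, 0, -0.08], [0, 0, 0, 0, 0, 0, -0.12], [0, 0, 0, 0, 0, 0, -0.16], [0, 0, 0, 0, 0, 0, -0.2]]}}

```text
time: 17.02
position: [0.491, -0.2151, 0.0894]
tool_rot: [-1.318, -2.852, 0.001]
ft_force: [-2.5, 2.0, 4.9]
grip_width: 0.155
grip_force: 45.0
```

```bash
python3 st.py
```

```text
17.0167 [ 0.491  -0.2151  0.0894] [-1.318e+00 -2.852e+00  1.000e-03] yaw 2.2758 knob est 1.0483 off [ 0.0006 -0.0003] F [-2.52  1.97  4.92] T [0.519 0.52  0.225] w 0.15489475645820813 45.03437876701355 j7 0.93
```

Request:
{"op": "jog_arm", "data": {"commands": [[0, 0, 0, 0, 0, 0, -0.04], [0, 0, 0, 0, 0, 0, -0.08], [0, 0, 0, 0, 0, 0, -0.12], [0, 0, 0, 0, 0, 0, -0.16], [0, 0, 0, 0, 0, 0, -0.2]]}}

```text
time: 17.43
position: [0.4909, -0.2152, 0.0894]
tool_rot: [-1.465, -2.779, 0.002]
ft_force: [-2.3, 1.6, 6.3]
grip_width: 0.156
grip_force: 45.0
```

```bash
python3 st.py
```

```text
17.4333 [ 0.4909 -0.2152  0.0894] [-1.465e+00 -2.779e+00  2.000e-03] yaw 2.171 knob est 1.1531 off [ 0.0007 -0.0002] F [-2.34  1.57  6.28] T [0.412 0.488 0.265] w 0.1564875769313337 45.03445029258728 j7 0.83
```

```bash
cat > tq.py <<'E'
from fit import *
from bench import ctrl
p=np.load("clamp.npy");a=[]
for k in range(8):
    s=ctrl.get_state();a.append([s["torque"][2],s["joint_torque"][6]]);ctrl.get_image("side")
a=np.array(a);yaw=2*np.arctan2(*s["tool_rot"][[1,0]])%(2*np.pi)
print(round(s["time"],2),"knob",round(p[2]+np.pi-yaw,4),"Tz",a[:,0].round(2),"mean",a.mean(0).round(4),"std",a.std(0).round(4),"F",s["ft_force"].round(1))
E
python3 tq.py
```

```text
17.78 knob 1.1524 Tz [0.26 0.23 0.11 0.06 0.12 0.11 0.16 0.14] mean [ 0.1501 -0.1274] std [0.062  0.0808] F [-3.5  2.4  5.4]
```

Request:
{"op": "jog_arm", "data": {"commands": [[0, 0, 0, 0, 0, 0, -0.04], [0, 0, 0, 0, 0, 0, -0.08], [0, 0, 0, 0, 0, 0, -0.12], [0, 0, 0, 0, 0, 0, -0.16], [0, 0, 0, 0, 0, 0, -0.2]]}}

```text
time: 18.25
position: [0.4909, -0.2152, 0.0894]
tool_rot: [-1.609, -2.698, 0.002]
ft_force: [-3.6, 1.8, 5.7]
grip_width: 0.157
grip_force: 45.0
```

```bash
python3 tq.py
```

```text
18.6 knob 1.2572 Tz [0.22 0.2  0.14 0.11 0.13 0.14 0.09 0.15] mean [ 0.1462 -0.1276] std [0.0418 0.0809] F [-3.3  1.7  4.9]
```

Request:
{"op": "jog_arm", "data": {"commands": [[0, 0, 0, 0, 0, 0, -0.04], [0, 0, 0, 0, 0, 0, -0.08], [0, 0, 0, 0, 0, 0, -0.12], [0, 0, 0, 0, 0, 0, -0.16], [0, 0, 0, 0, 0, 0, -0.2]]}}

```text
time: 19.07
position: [0.4908, -0.2152, 0.0894]
tool_rot: [-1.748, -2.61, 0.002]
ft_force: [-3.2, 1.9, 5.1]
grip_width: 0.156
grip_force: 45.0
```

```bash
python3 tq.py
```

```text
19.42 knob 1.3619 Tz [0.2  0.2  0.18 0.1  0.1  0.14 0.05 0.1 ] mean [ 0.1324 -0.128 ] std [0.0525 0.081 ] F [-3.3  2.   5.3]
```

Joint 7's torque repeats to under 1 mN·m, so I'll use it as the gauge.

```bash
sed -i 's/"Tz",a\[:,0\].round(2)/"j7",a[:,1].round(3)/' tq.py; python3 tq.py
```

```text
19.82 knob 1.3619 j7 [-0.11 -0.11 -0.11 -0.11 -0.11 -0.11 -0.11 -0.11] mean [ 0.1298 -0.1097] std [0.0352 0.0001] F [-3.   1.8  5.6]
```

Request:
{"op": "jog_arm", "data": {"commands": [[0, 0, 0, 0, 0, 0, -0.04], [0, 0, 0, 0, 0, 0, -0.08], [0, 0, 0, 0, 0, 0, -0.12], [0, 0, 0, 0, 0, 0, -0.16], [0, 0, 0, 0, 0, 0, -0.2]]}}

```text
time: 20.28
position: [0.4907, -0.2153, 0.0894]
tool_rot: [-1.882, -2.515, 0.002]
ft_force: [-3.3, 2.0, 5.2]
grip_width: 0.155
grip_force: 45.0
```

```bash
python3 tq.py
```

```text
20.63 knob 1.4667 j7 [ 0.034 -0.211 -0.262 -0.143 -0.115 -0.11  -0.11  -0.11 ] mean [ 0.1342 -0.1284] std [0.0445 0.0811] F [-3.5  1.5  6.6]
```

Request:
{"op": "jog_arm", "data": {"commands": [[0, 0, 0, 0, 0, 0, -0.04], [0, 0, 0, 0, 0, 0, -0.08], [0, 0, 0, 0, 0, 0, -0.12], [0, 0, 0, 0, 0, 0, -0.16], [0, 0, 0, 0, 0, 0, -0.2]]}}

```text
time: 21.1
position: [0.4906, -0.2153, 0.0894]
tool_rot: [-2.011, -2.413, 0.002]
ft_force: [-2.7, 2.0, 5.5]
grip_width: 0.159
grip_force: 45.0
```

```bash
python3 tq.py
```

```text
21.45 knob 1.5713 j7 [ 0.034 -0.212 -0.263 -0.143 -0.115 -0.111 -0.11  -0.11 ] mean [ 0.1402 -0.1287] std [0.0464 0.0812] F [-3.3  2.1  5.6]
```

Request:
{"op": "jog_arm", "data": {"commands": [[0, 0, 0, 0, 0, 0, -0.04], [0, 0, 0, 0, 0, 0, -0.08], [0, 0, 0, 0, 0, 0, -0.12], [0, 0, 0, 0, 0, 0, -0.16], [0, 0, 0, 0, 0, 0, -0.2]]}}

```text
time: 21.92
position: [0.4905, -0.2153, 0.0893]
tool_rot: [-2.135, -2.304, 0.003]
ft_force: [-3.4, 1.5, 6.0]
grip_width: 0.153
grip_force: 45.0
```

```bash
python3 tq.py
```

```text
22.27 knob 1.6761 j7 [ 0.034 -0.212 -0.263 -0.144 -0.115 -0.111 -0.11  -0.11 ] mean [ 0.1229 -0.129 ] std [0.0437 0.0812] F [-4.   1.3  5.3]
```

Request:
{"op": "jog_arm", "data": {"commands": [[0, 0, 0, 0, 0, 0, -0.04], [0, 0, 0, 0, 0, 0, -0.08], [0, 0, 0, 0, 0, 0, -0.12], [0, 0, 0, 0, 0, 0, -0.16], [0, 0, 0, 0, 0, 0, -0.2]]}}

```text
time: 22.73
position: [0.4905, -0.2153, 0.0893]
tool_rot: [-2.252, -2.189, 0.003]
ft_force: [-3.8, 0.8, 5.3]
grip_width: 0.157
grip_force: 45.0
```

```bash
python3 tq.py
```

```text
23.08 knob 1.7808 j7 [ 0.034 -0.212 -0.263 -0.144 -0.116 -0.111 -0.111 -0.111] mean [ 0.1129 -0.1293] std [0.0498 0.0813] F [-4.4  1.4  5.8]
```

Request:
{"op": "jog_arm", "data": {"commands": [[0, 0, 0, 0, 0, 0, -0.04], [0, 0, 0, 0, 0, 0, -0.08], [0, 0, 0, 0, 0, 0, -0.12], [0, 0, 0, 0, 0, 0, -0.16], [0, 0, 0, 0, 0, 0, -0.2]]}}

```text
time: 23.55
position: [0.4904, -0.2153, 0.0893]
tool_rot: [-2.364, -2.069, 0.003]
ft_force: [-4.5, 1.8, 6.7]
grip_width: 0.159
grip_force: 45.0
```

```bash
python3 tq.py
```

```text
23.9 knob 1.8856 j7 [ 0.034 -0.213 -0.264 -0.144 -0.116 -0.111 -0.111 -0.111] mean [ 0.1365 -0.1296] std [0.0548 0.0814] F [-3.9  3.1  6.5]
```

Request:
{"op": "jog_arm", "data": {"commands": [[0, 0, 0, 0, 0, 0, -0.04], [0, 0, 0, 0, 0, 0, -0.08], [0, 0, 0, 0, 0, 0, -0.12], [0, 0, 0, 0, 0, 0, -0.16], [0, 0, 0, 0, 0, 0, -0.2]]}}

```text
time: 24.37
position: [0.4904, -0.2153, 0.0894]
tool_rot: [-2.469, -1.942, 0.003]
ft_force: [-3.9, 2.6, 6.4]
grip_width: 0.155
grip_force: 45.0
```

```bash
python3 tq.py
```

```text
24.72 knob 1.9903 j7 [ 0.034 -0.213 -0.264 -0.145 -0.116 -0.112 -0.111 -0.111] mean [ 0.1481 -0.1298] std [0.047  0.0814] F [-4.8  1.9  7.2]
```

Request:
{"op": "jog_arm", "data": {"commands": [[0, 0, 0, 0, 0, 0, -0.04], [0, 0, 0, 0, 0, 0, -0.08], [0, 0, 0, 0, 0, 0, -0.12], [0, 0, 0, 0, 0, 0, -0.16], [0, 0, 0, 0, 0, 0, -0.2]]}}

```text
time: 25.18
position: [0.4902, -0.2153, 0.0894]
tool_rot: [-2.567, -1.81, 0.004]
ft_force: [-5.2, 1.8, 5.6]
grip_width: 0.159
grip_force: 45.0
```

```bash
python3 tq.py
```

```text
25.53 knob 2.095 j7 [ 0.034 -0.213 -0.264 -0.145 -0.116 -0.112 -0.111 -0.111] mean [ 0.1259 -0.13  ] std [0.0397 0.0815] F [-5.2  1.8  6.1]
```

Request:
{"op": "jog_arm", "data": {"commands": [[0, 0, 0, 0, 0, 0, -0.04], [0, 0, 0, 0, 0, 0, -0.08], [0, 0, 0, 0, 0, 0, -0.12], [0, 0, 0, 0, 0, 0, -0.16], [0, 0, 0, 0, 0, 0, -0.2]]}}

```text
time: 26.0
position: [0.4902, -0.2152, 0.0894]
tool_rot: [-2.658, -1.673, 0.004]
ft_force: [-5.3, 2.2, 6.9]
grip_width: 0.159
grip_force: 45.0
```

```bash
python3 tq.py
```

```text
26.35 knob 2.1998 j7 [ 0.033 -0.213 -0.265 -0.145 -0.116 -0.112 -0.112 -0.112] mean [ 0.1359 -0.1301] std [0.0504 0.0816] F [-4.   3.1  6.9]
```

Request:
{"op": "jog_arm", "data": {"commands": [[0, 0, 0, 0, 0, 0, -0.04], [0, 0, 0, 0, 0, 0, -0.08], [0, 0, 0, 0, 0, 0, -0.12], [0, 0, 0, 0, 0, 0, -0.16], [0, 0, 0, 0, 0, 0, -0.2]]}}

```text
time: 26.82
position: [0.4901, -0.2152, 0.0894]
tool_rot: [-2.742, -1.532, 0.004]
ft_force: [-4.1, 1.9, 7.4]
grip_width: 0.154
grip_force: 45.0
```

```bash
python3 tq.py
```

```text
27.17 knob 2.3043 j7 [-0.005 -0.253 -0.304 -0.184 -0.156 -0.151 -0.151 -0.151] mean [ 0.1787 -0.1694] std [0.032 0.082] F [-4.4  1.6  7.2]
```

Request:
{"op": "jog_arm", "data": {"commands": [[0, 0, 0, 0, 0, 0, -0.04], [0, 0, 0, 0, 0, 0, -0.08], [0, 0, 0, 0, 0, 0, -0.12], [0, 0, 0, 0, 0, 0, -0.16], [0, 0, 0, 0, 0, 0, -0.2]]}}

```text
time: 27.63
position: [0.49, -0.2152, 0.0893]
tool_rot: [-2.818, -1.387, 0.004]
ft_force: [-5.8, 1.9, 7.1]
grip_width: 0.155
grip_force: 45.1
```

```bash
python3 tq.py; python3 snap.py s2 side
python3 - <<'E'
from fit import *
s,i=pickle.load(open("s2.pkl","rb"))
cv2.imwrite("pics/s2c.png",cv2.resize(i["frame"][190:295,310:450,::-1],(800,600),interpolation=cv2.INTER_CUBIC))
E
```

```text
27.98 knob 2.409 j7 [-0.024 -0.273 -0.324 -0.204 -0.175 -0.171 -0.17  -0.17 ] mean [ 0.1828 -0.1889] std [0.0575 0.082 ] F [-5.1  1.8  6.5]
28.0333 [ 0.49   -0.2152  0.0894] [-2.8179 -1.3876  0.0043] j [ 0.81  0.22 -0.5   1.88  0.12  1.07 -0.39]
```

View pics/s2c.png

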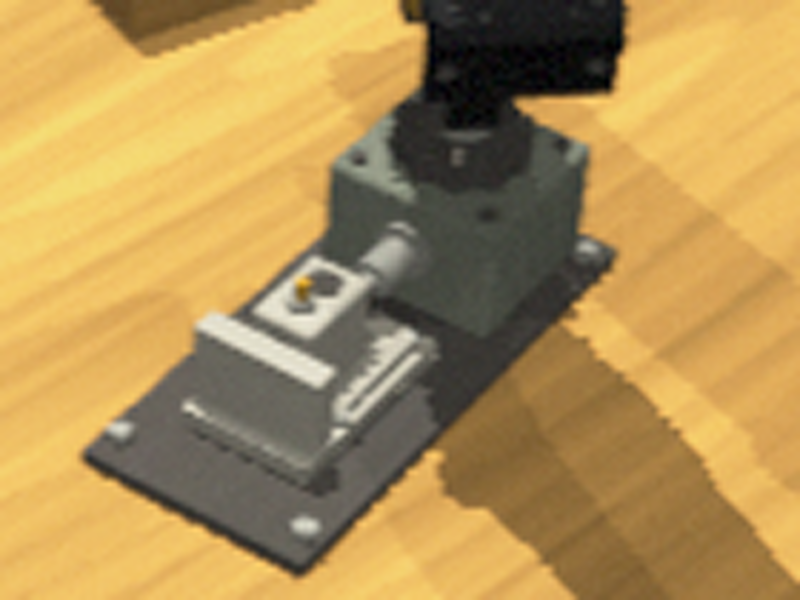

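The crop shows the cylinder upright between the extended plunger and the stop. The j7 torque stepped up at about 2.30 rad (contact, 6 N) and then rose at the expected slope. About 0.26 rad more is needed.

Request:
{"op": "jog_arm", "data": {"commands": [[0, 0, 0, 0, 0, 0, -0.04], [0, 0, 0, 0, 0, 0, -0.08], [0, 0, 0, 0, 0, 0, -0.12], [0, 0, 0, 0, 0, 0, -0.16], [0, 0, 0, 0, 0, 0, -0.2]]}}

```text
time: 28.5
position: [0.4899, -0.2151, 0.0894]
tool_rot: [-2.887, -1.237, 0.005]
ft_force: [-6.1, 3.0, 7.3]
grip_width: 0.157
grip_force: 45.1
```

```bash
python3 tq.py
```

```text
28.85 knob 2.5136 j7 [-0.043 -0.292 -0.343 -0.223 -0.195 -0.19  -0.19  -0.19 ] mean [ 0.224  -0.2084] std [0.0444 0.0821] F [-6.1  2.4  8. ]
```

Request:
{"op": "jog_arm", "data": {"commands": [[0, 0, 0, 0, 0, 0, -0.04], [0, 0, 0, 0, 0, 0, -0.08], [0, 0, 0, 0, 0, 0, -0.12], [0, 0, 0, 0, 0, 0, -0.16], [0, 0, 0, 0, 0, 0, -0.2]]}}

```text
time: 29.32
position: [0.4899, -0.2151, 0.0893]
tool_rot: [-2.948, -1.085, 0.005]
ft_force: [-5.3, 2.6, 7.4]
grip_width: 0.156
grip_force: 45.1
```

```bash
python3 tq.py
```

```text
29.67 knob 2.6182 j7 [-0.063 -0.312 -0.363 -0.243 -0.214 -0.21  -0.209 -0.209] mean [ 0.23   -0.2278] std [0.0372 0.0821] F [-5.4  2.9  7.3]
```

Request:
{"op": "jog_arm", "data": {"commands": [[0, 0, 0, 0, 0, 0, -0.04], [0, 0, 0, 0, 0, 0, -0.08], [0, 0, 0, 0, 0, 0, -0.1], [0, 0, 0, 0, 0, 0, -0.1], [0, 0, 0, 0, 0, 0, -0.1]]}}

```text
time: 30.13
position: [0.4899, -0.215, 0.0893]
tool_rot: [-2.975, -1.008, 0.005]
ft_force: [-5.8, 1.6, 6.9]
grip_width: 0.154
grip_force: 45.1
```

```bash
python3 tq.py;python3 tq.py
```

```text
30.48 knob 2.6704 j7 [-0.272 -0.264 -0.263 -0.263 -0.263 -0.263 -0.263 -0.263] mean [ 0.2647 -0.2643] std [0.0376 0.0031] F [-5.5  2.6  7.5]
30.88 knob 2.6704 j7 [-0.263 -0.263 -0.263 -0.263 -0.263 -0.263 -0.263 -0.263] mean [ 0.2606 -0.263 ] std [0.025 0.   ] F [-6.3  2.1  7.3]
```

Request:
{"op": "jog_arm", "data": {"commands": [[0.25, 0, 0, 0, 0, 0, 0], [0.4, 0, 0, 0, 0, 0, 0], [0.6, 0, 0, 0, 0, 0, 0], [0.6, 0, 0, 0, 0, 0, 0], [0.6, 0, 0, 0, 0, 0, 0]]}}

```text
time: 31.35
position: [0.4914, -0.215, 0.089]
tool_rot: [2.975, 1.007, 0.0]
ft_force: [0.1, 0.2, -0.5]
grip_width: 0.449
grip_force: 0.0
```

Request:
{"op": "jog_arm", "data": {"commands": [[0.6, 0, 0, 0, 0, 0, 0], [0.6, 0, 0, 0, 0, 0, 0], [0.6, 0, 0, 0.02, 0, 0, 0], [0.6, 0, 0, 0.05, 0, 0, 0], [0.6, 0, 0, 0.1, 0, 0, 0]]}}

```text
time: 31.77
position: [0.4898, -0.2141, 0.1382]
tool_rot: [-2.973, -1.007, 0.004]
ft_force: [0.7, 0.1, -0.7]
grip_width: 0.598
grip_force: 0.0
```

Request:
{"op": "jog_arm", "data": {"commands": [[0.6, 0, 0, 0.05, 0, 0, 0], [0.6, 0, 0, 0.1, 0, 0, 0], [0.6, 0, 0, 0.16, 0, 0, 0], [0.6, 0, 0, 0.22, 0, 0, 0.1], [0.6, 0, 0, 0.22, 0, 0, 0.1]]}}

```text
time: 32.18
position: [0.4945, -0.2156, 0.2566]
tool_rot: [2.939, 1.086, 0.012]
ft_force: [0.4, -0.0, 1.3]
grip_width: 0.598
grip_force: 0.0
```

Request:
{"op": "jog_arm", "data": {"commands": [[0.6, 0, 0, 0, 0, 0, 0], [0.6, 0, 0, 0, 0, 0, 0], [0.6, 0, 0, 0, 0, 0, 0], [0.6, 0, 0, 0, 0, 0, 0], [0.6, 0, 0, 0, 0, 0, 0]]}}

```text
time: 32.6
position: [0.4907, -0.2146, 0.2479]
tool_rot: [-2.947, -1.085, 0.002]
ft_force: [0.5, -0.4, 0.1]
grip_width: 0.597
grip_force: 0.0
```

```bash
python3 snap.py w5 wrist
python3 - <<'E'
from fit import *
s,i=pickle.load(open("w5.pkl","rb"));p=np.load("clamp.npy")
q=proj(i,pose(p,[(0,0,81),(0,96,60)]),s);print(q.round(1).tolist())
a=2.67;print("bar end/mark",proj(i,pose(p,[(17*np.cos(a),-17*np.sin(a),107),(-17*np.cos(a),17*np.sin(a),107)]),s).round(1).tolist())
x,y=np.clip(q.mean(0).astype(int)-[120,90],0,[400,300]);print(x,y)
b=cv2.resize(i["frame"][y:y+180,x:x+240,::-1],(800,600),interpolation=cv2.INTER_CUBIC)
cv2.imwrite("pics/w5c.png",b)
E
```

```text
32.6 [ 0.4907 -0.2146  0.2479] [-2.9468e+00 -1.0847e+00  2.2000e-03] j [ 0.81  0.09 -0.48  1.68  0.04  1.38 -0.54]
[[310.7, 216.1], [221.9, 161.2]]
bar end/mark [[309.7, 241.9], [311.7, 202.8]]
146 98
```

View pics/w5c.png

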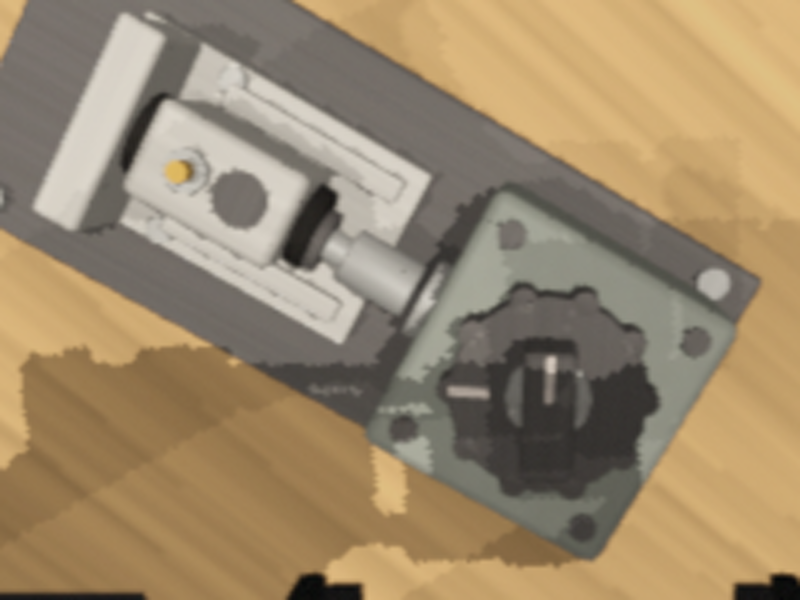

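The picture shows the cylinder upright and held between the plunger and the stop. The ring mark is still about 33° from the clamp's y axis, the same as at the start. The knob bar points straight up in the image, where 2.67 rad should put it, and the hand is clear.

```bash
python3 -c "
from bench import ctrl
print(ctrl.close_job())"
```

```text
the job is handed in; nothing more can be done
None
```

The job is handed in at about 33 s: the cylinder stands upright in the nest, held against the stop with an estimated 15 N (knob turned 2.67 rad, contact felt at 2.30 rad), and the ring mark looks unmoved in the last wrist picture.

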